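# Clamp a stone model in a ratchet model clamp

## Robot

A 6-joint arm with a two-finger parallel gripper is mounted at the origin on a cart in front of the work surface, level with it; the furniture and walls round the work are solid. World frame = base frame: x ahead of the robot, y to its left, z up, the work surface at z = 0. Lengths are in m, angles in rad, forces in N, time in s.
With the tool pointing down it reaches from about 0.25 to 0.725 m from the base axis. Payload 4 kg.
Tool frame: the origin (TCP) lies on the centre line of the jaws, within the pads' length; the fingertips stand 22 mm ahead of it and the grasp point (between the pads) lies 3 mm ahead of it; z points along the fingers, y is the line along which they close (so a half turn about z gives the same grasp; the last joint's range is limited). The gripper opens to 85 mm and grips with 20 to 120 N. Pads are 22 mm wide; open, the fingers measure 114 mm over their backs; the gripper's body (76 mm by 85 mm) begins 54 mm behind the grasp point. The pads swing forward as they close: fully open they stand 13 mm farther back than shut.
Start: joints at [-1.155, 0.241, 0.005, 1.335, 0, 1.571], TCP at [0.202, -0.457, 0.253] pointing down, gripper open.
Joint ranges: [-2.72, 2.72], [-1.05, 1.87], [-1.09, 1.28], [-1.99, 2.15], [-1.42, 1.44], [-3.14, 3.14]. Speed limits (rad/s): [2.79, 2.79, 3.14, 3.14, 3.14, 3.14].

## Interface

Orientations are given as a unit quaternion [x, y, z, w].
In Python, from workcell import bot gives the robot as it stands.
- The arm moves only by the shell command python3 -m inch 'ROWS'. ROWS is JSON, one flat list of numbers, 7 for each row, row after row: the shift along the world's x, y, z in mm, then the turn, a rotation vector about the world's x, y, z in rad, then the opening in per cent of the stroke, from 0 (shut) to 100 (fully open). A call has 1 to 8 rows; each row is the pose to reach, as a shift and turn from the pose commanded when the call began; what a row does not reach only later rows make up. A row lasts 1/12 s, in which the tool goes at most 41.7 mm and 7.16 degrees, less where a joint would pass 70% of its speed; a pose out of reach is approached as far as the arm can. A call with a gripper value outside its range is refused whole. The fingers move at their own pace and stop on an object; the grip force is fixed at half the most. Time passes only in rows, so rows that repeat a pose let the fingers close. It gives the time, the measured TCP pose, the force, the opening and the grip force at its end, in the units of the state.
- bot.get_obs(): the state, without advancing time (a new reading comes with each control period).
- bot.camera(name): name is "scene" or "top"; returns the picture (420x560x3 uint8, blue, green, red); there is no depth.
- bot.camera_info(name): a dict with "intrinsics" (3x3 intrinsics, pixels), "camera_from_world" (4x4, takes a point from world to camera coordinates). Camera axes: x right, y down, z forward; pixel columns grow to the right and rows downward; lengths in m; the calibration is good to about 2 mm. A picture is of the moment at which its call begins. camera_info takes no time and is no camera call.
- bot.job_done(): hands the job in; it is judged then, once.
Trained networks look in the newest picture that a camera, given by its name, has taken for a name from the list of things; names that differ only in an ending like _2 or _b are one class to them, and where a whole thing is asked for, a point or a joint stands for the part that bears it (a point fixed in the world has none). Each returns a list of dicts, best first, with "confidence" (0 to 1); they miss things now and then, are a little off and sometimes report something else, mostly with a low value. They report only what shows in the picture. A call takes as long as a camera call. They do not tell look-alikes from the thing itself.
- bot.silhouettes(camera, target): "mask" (420x560 bool, what is visible of it) and "uv" ([column, row] in pixels, amid what is visible of it).
- bot.spot_point(camera, target): "uv" ([column, row] in pixels: a listed point, or the origin of a listed thing).
The state is a dict: "clock": time; "joint_pos": joint angles; "joint_vel": joint speeds; "tau": joint torques, N m; "eef_pos": TCP position; "tool_rot": TCP orientation; "ft_force": force on the tool from outside, world axes, zero at the start; "ft_torque": the same for the moment, N m; "grip_width": finger opening in m; "grasp_force": force on a finger pad.
Only numpy, scipy, OpenCV 4.12 (cv2) and the standard library are available. Lean on these libraries where they do the work, as an engineer would, in place of code of your own. Each camera call takes 0.05 s, during which the arm holds its last target. There are 200 camera calls.

## Task

Set the white stone model down flat on the bed of the blue clamp, its straight sides facing the two jaws, and push the yellow direction lever on the ratchet handle all the way over to its tightening side. Only then swing the red-knobbed handle back and forth until the moving jaw grips the model firmly and the handle goes stiff, and let go. Move the jaw with the handle only, never by shoving it, and leave the other models, jars and bottles where they are.

Things in the scene. Friction and masses are not known exactly. Their poses are not given: they have to be found in the camera images.
- clamp: Blue bench clamp with a ratchet, fixed to the worktop, base 92 x 262 x 13 mm. Origin: on the upright ratchet axis, at worktop height. +y runs from the ratchet head along the base past the moving jaw and bed to the fixed jaw; -x is where the handle points at 0; z up. Base from y = -0.054 to +0.208, x = -0.046 to +0.046.
- bed (a point): Centre of the bed's top, where the model lies, at clamp (0, 0.126, 0.024): an aluminium block 44 mm wide (clamp x), 24 mm above the worktop, narrower than the model, so fingers holding it by its x ends pass beside. Midway between the rubber faces of the open jaws, 92 mm apart along clamp y, 40 mm wide (clamp x); jaws reach 43 to 46 mm above the worktop. Axes as the clamp's.
- ratchet_axis (a point): On the upright axis of handle and ratchet wheel, at the top of the handle's round plate (50 mm above the worktop, 41 mm radius). The wheel has a tooth every 0.39 rad, so up to that much of each driving swing is idle. Axes as the clamp's.
- knob_mid (a point): Middle of the red upright knob at the handle's end, 110 mm from the ratchet axis: round, 18 mm across, from 52 to 89 mm above the worktop (this point at 72 mm), standing on the flat handle bar whose top is at 50 mm. It spins freely on its pin (so its x and y axes mean nothing).
- handle (a joint): Ratchet handle, rad: 0 points along clamp -x, grows clockwise seen from above: the knob is at clamp (-0.110 cos q, +0.110 sin q). Stops at +-0.8; stays where left. About 2 N at the knob swings it freely, up to 5 N while it moves the jaw. Lever on its tightening side: swinging towards + closes the jaw, swinging back only clicks over the teeth. Lever on the other side: swinging towards - opens it.
- lever_nub (a point): Middle height of the yellow upright nub at the free end of the direction lever: round, 12 mm across, from 51 to 77 mm above the worktop (this point at 67 mm). The lever rides on the handle: it turns about an upright pin on the handle bar 50 mm from the ratchet axis and points back from there towards the axis, the nub 40 mm from the pin (about 10 mm from the ratchet axis).
- pawl_lever (a joint): Direction lever, rad, relative to the handle, clockwise from above, stops -0.35 (loosening, where it starts) and +0.35 (tightening; counts above 0.28). With the handle at 0 the nub is at clamp (-0.050 + 0.040 cos q, -0.040 sin q): to tighten it goes towards clamp -y, away from the jaws, 27 mm in all. Stays where left; 2 N at the nub moves it, without turning the handle.
- jaw (a joint): Travel of the moving jaw, m, from 0 (fully open, as at the start) towards the fixed jaw (clamp +y). 13 mm per rad of the ratchet wheel; the screw holds it where it is. The model is gripped after about 20 mm; the jaw's pad then springs back by up to 6 mm, 2 N per mm, after which the handle is stiff.
- jaw_top (a point): Centre of the moving jaw's top, 46.5 mm above the worktop; the jaw is 44 mm wide (clamp x) and its rubber pad's face is 23 mm further towards clamp +y. Axes as the clamp's.
- pad: Rubber pad on the moving jaw, 40 x 5 x 18 mm, on a spring. Its origin moves with the pad and has no other meaning.
- white_model_mid (a point): White plaster tooth arch on a flat angular base, 59 x 72 x 23 mm (the only white model); this point is its centre, 11.5 mm above its underside. Hold it by the base, the lower 11 mm (the teeth are not solid), at its x ends: x = +-29 mm, straight for |y| under 17 mm. Straight sides at y = +-36 mm, for x from -4 to +27 mm, go against the jaws; either way round. z up. 130 g.
- tan_model_1: Tan stone model, 59 x 72 x 26 mm; leave it. Origin: centre of its underside.
- tan_model_2: Tan stone model, 59 x 72 x 23 mm; leave it. Origin: centre of its underside.
- green_model: Green horseshoe stone model, 52 x 68 x 23 mm; leave it. Origin: centre of its underside.
- amber_bottle: Amber bottle with white cap, 30 mm across, 58 mm tall. Leave it. Origin: centre of its underside.
- jelly_jar: Jar with blue lid, 45 x 67 x 63 mm. Leave it. Origin: centre of its underside.
- separator_jar: White jar with blue lid, 54 mm across, 62 mm tall. Leave it. Origin: centre of its underside.
- white_bottle: White bottle, 45 mm across, 152 mm tall, behind the clamp. Leave it. Origin: centre of its underside.
- pumice_jar: White jar with red lid, 72 mm across, 75 mm tall. Leave it. Origin: centre of its underside.
There are look-alikes about, which are no part of the job. Leave any purple look-alike of the part that bears white_model_mid alone.

How it is judged:
By the outcome, as a careful person would: the job done as asked, in the order asked, and still so for the second after the job is handed in, with the robot touching nothing.
It also fails if it takes over 72 s, if anything falls off the work surface, if the arm or the gripper's body presses on something with over 40 N, if the wrist force passes 120 N, or if a joint passes its speed limit or range.

## Working session

There is one attempt and no reset: what is moved stays moved. The work goes in short steps, Python scripts to look and compute and a shell command to move; the robot and the scene stay as the last step left them, time stands still between calls to the robot, and variables do not carry over. Pictures are saved under pics/ and viewed, at most 10 in all, crops included, and the job is handed in when it is done.

```bash
mkdir -p pics; ls; cat > h.py <<'E'
import numpy as np,cv2
from workcell import bot
def px2w(cam,uv,z):
    i=bot.camera_info(cam);K=np.array(i["intrinsics"]);T=np.array(i["camera_from_world"])
    R=T[:3,:3];c=-R.T@T[:3,3];d=R.T@np.linalg.solve(K,[uv[0],uv[1],1.]);s=(z-c[2])/d[2]
    return (c+s*d)
def w2px(cam,p):
    i=bot.camera_info(cam);K=np.array(i["intrinsics"]);T=np.array(i["camera_from_world"])
    q=K@(T[:3,:3]@np.array(p)+T[:3,3]);return q[:2]/q[2]
E
python3 - <<'E'
from h import *
np.set_printoptions(precision=4,suppress=True)
for c in("top","scene"):
    im=bot.camera(c);cv2.imwrite(f"pics/{c}0.png",im)
    for n,z in(("white_model_mid",.0115),("bed",.024),("ratchet_axis",.05),("knob_mid",.072),("lever_nub",.067),("jaw_top",.0465),("clamp",0)):
        for r in bot.spot_point(c,n)[:3]:
            print(c,n,round(r["confidence"],2),np.round(r["uv"],1),px2w(c,r["uv"],z)[:2])
o=bot.get_obs();print(o["clock"],o["eef_pos"],o["tool_rot"],o["grip_width"])
E
```

```text
pics
top white_model_mid 0.89 [413.4 238.5] [ 0.4625 -0.5587]
top white_model_mid 0.67 [336.7 214.8] [ 0.5375 -0.3138]
top bed 0.81 [232.5 223.9] [0.5039 0.0191]
top ratchet_axis 0.7 [271.9 213.4] [ 0.5341 -0.1049]
top knob_mid 0.46 [291.1 241.4] [ 0.4453 -0.1633]
top lever_nub 0.68 [373.1 207.8] [ 0.5512 -0.4173]
top lever_nub 0.59 [268.  220.6] [ 0.509  -0.0931]
top lever_nub 0.43 [294. 241.] [ 0.447  -0.1724]
top jaw_top 0.69 [254.  220.3] [ 0.5126 -0.0495]
top clamp 0.81 [271.6 218.6] [ 0.5253 -0.1043]
scene bed 0.81 [244.2 235.6] [0.4986 0.0224]
scene ratchet_axis 0.85 [280.5 212. ] [ 0.5231 -0.1018]
scene ratchet_axis 0.38 [190.2 280.5] [0.3534 0.2194]
scene lever_nub 0.65 [144.3 303.8] [0.3062 0.3248]
scene lever_nub 0.51 [279.2 209.2] [ 0.5114 -0.0904]
scene jaw_top 0.61 [260.7 220.8] [ 0.5116 -0.0336]
scene clamp 0.66 [276. 223.] [ 0.5518 -0.1048]
0.8 [ 0.202  -0.4574  0.2533] [0.9785 0.2064 0.     0.    ] 0.08557421122473935
```

View pics/top0.png

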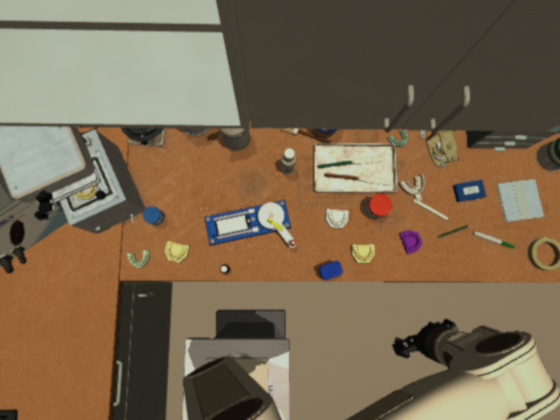

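View pics/scene0.png

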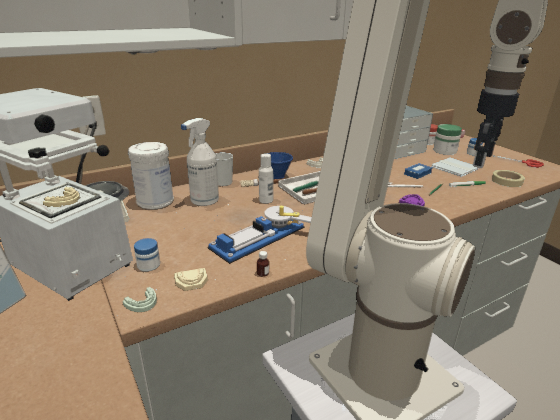

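The top view shows the clamp around (248,222), with its handle running to the knob near (293,243). The white model is at (337,217) and the purple look-alike at (412,241). Next I'll measure yaw and position more closely.

```bash
python3 - <<'E'
from h import *
np.set_printoptions(precision=4,suppress=True)
im=bot.camera("top")
a=cv2.resize(im[185:265,195:355],None,fx=5,fy=5,interpolation=cv2.INTER_CUBIC);cv2.imwrite("pics/crop1.png",a)
ss=bot.silhouettes("top","white_model_mid")
for r in ss:
    m=r["mask"].astype(np.uint8);ys,xs=np.nonzero(m)
    pts=np.array([px2w("top",(x,y),.011)[:2] for x,y in zip(xs,ys)])*1000
    print("model",round(r["confidence"],2),r["uv"],len(xs),cv2.minAreaRect(pts.astype(np.float32)),pts.mean(0),pts.min(0),pts.max(0))
for r in bot.silhouettes("top","clamp")[:2]:
    ys,xs=np.nonzero(r["mask"]);pts=np.array([px2w("top",(x,y),.013)[:2] for x,y in zip(xs,ys)])*1000
    print("clamp",round(r["confidence"],2),len(xs),cv2.minAreaRect(pts.astype(np.float32)))
# blue base
hsv=cv2.cvtColor(im,cv2.COLOR_BGR2HSV)
b=cv2.inRange(hsv,(100,120,50),(130,255,255));b[:, :200]=0;b[:,300:]=0;b[:190]=0;b[255:]=0
ys,xs=np.nonzero(b);pts=np.array([px2w("top",(x,y),.013)[:2] for x,y in zip(xs,ys)])*1000
print("blue",cv2.minAreaRect(pts.astype(np.float32)))
for k in range(2):
  bot.camera("top")
  for n,z in(("bed",.024),("ratchet_axis",.05),("knob_mid",.072),("lever_nub",.067),("jaw_top",.0465),("white_model_mid",.0115)):
    print(n,[(round(r["confidence"],2),px2w("top",r["uv"],z)[:2]*1000) for r in bot.spot_point("top",n)[:3]])
E
```

```text
model 0.75 [338.6, 216.5] 367 ((524.0307006835938, -314.7299499511719), (71.21998596191406, 58.871803283691406), 89.05342102050781) [ 526.3867 -313.2918] [ 494.7094 -350.7248] [ 553.3554 -279.0552]
model 0.7 [410.8, 239.3] 438 ((453.9227600097656, -550.0774536132812), (74.68048095703125, 69.01288604736328), 18.464826583862305) [ 453.4126 -548.7061] [ 412.9548 -586.2055] [ 489.9134 -512.8132]
blue ((511.7132873535156, -26.784622192382812), (88.84000396728516, 257.8021545410156), 12.45956802368164)
bed [(0.65, array([510.9817,   8.511 ]))]
ratchet_axis [(0.81, array([528.0918, -96.5955]))]
knob_mid [(0.54, array([ 446.5527, -166.67  ])), (0.48, array([ 523.096 , -105.5066]))]
lever_nub [(0.52, array([ 505.0369, -105.6562]))]
jaw_top [(0.56, array([515.7187, -50.4041])), (0.28, array([ 410.4452, -391.0084]))]
white_model_mid [(0.89, array([ 457.9646, -554.583 ])), (0.87, array([ 541.175 , -323.2863]))]
bed [(0.94, array([505.5282,  13.1163]))]
ratchet_axis [(0.93, array([ 529.0892, -103.7312]))]
knob_mid [(0.71, array([ 531.1256, -308.7437])), (0.35, array([ 449.5434, -161.2366]))]
lever_nub [(0.52, array([504.0386, -95.2885]))]
jaw_top [(0.59, array([511.9048, -43.9448])), (0.53, array([527.3113, 249.1116]))]
white_model_mid [(0.93, array([ 459.8837, -553.7189])), (0.56, array([ 537.527 , -315.7691]))]
```

View pics/crop1.png

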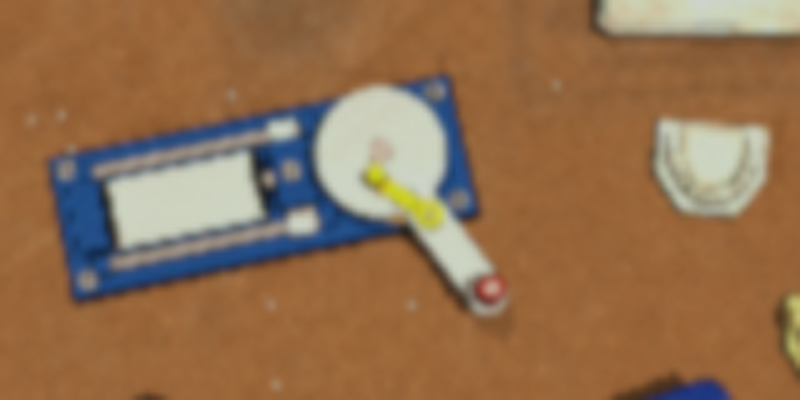

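```bash
python3 -m inch '[322,142,-50,0,0,1.09,100,322,142,-50,0,0,1.09,100,322,142,-50,0,0,1.09,100,322,142,-50,0,0,1.09,100,322,142,-50,0,0,1.09,100,322,142,-50,0,0,1.09,100,322,142,-50,0,0,1.09,100,322,142,-50,0,0,1.09,100]'; python3 -c "
from h import *
o=bot.get_obs();print(o['eef_pos'],o['tool_rot'],o['clock'])"
```

```text
clock: 2.32
eef_pos: [0.5057, -0.3231, 0.2062]
tool_rot: [0.758, 0.653, -0.0, 0.0]
ft_force: [-0.2, -1.3, -0.0]
grip_width: 0.0854
grasp_force: 0.0
[ 0.50570152 -0.32307683  0.20616388] [ 7.57658162e-01  6.52651581e-01 -4.80108146e-06  1.53877238e-04] 2.3167
```

```bash
python3 -m inch '[18,8,-40,0,0,0.09,100,18,8,-80,0,0,0.09,100,18,8,-110,0,0,0.09,100,18,8,-130,0,0,0.09,100,18,8,-140,0,0,0.09,100,18,8,-140,0,0,0.09,100]'; python3 - <<'E'
from h import *
for c in("top","scene"): cv2.imwrite(f"pics/{c}1.png",bot.camera(c))
a=cv2.imread("pics/top1.png")[180:260,290:390];b=cv2.imread("pics/scene1.png")[120:260,290:460]
cv2.imwrite("pics/m1.png",np.hstack([cv2.resize(a,(400,320)),cv2.resize(b,(389,320))]))
E
```

```text
clock: 2.82
eef_pos: [0.5202, -0.3151, 0.0634]
tool_rot: [0.73, 0.684, -0.001, -0.003]
ft_force: [-0.4, 0.1, 0.1]
grip_width: 0.0854
grasp_force: 0.0
```

View pics/m1.png

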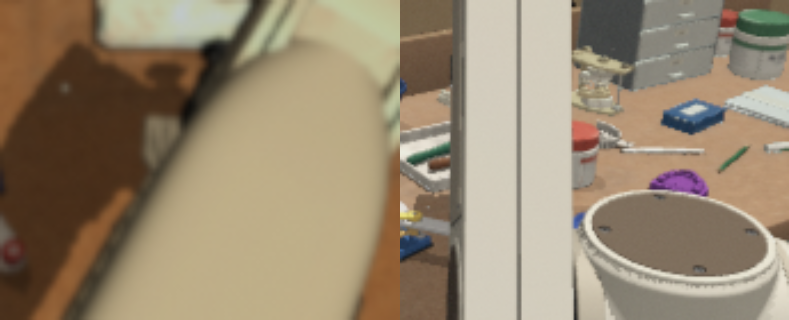

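```bash
python3 -m inch '[3,0,-20,0,0,0.02,100,3,0,-37,0,0,0.02,90,3,0,-37,0,0,0.02,77,3,0,-37,0,0,0.02,77,3,0,-37,0,0,0.02,77]';python3 -m inch '[0,0,-2,0,0,0,77,0,0,-4,0,0,0,77,0,0,-4,0,0,0,77]'
```

```text
clock: 3.33
eef_pos: [0.5261, -0.3172, 0.0317]
tool_rot: [0.723, 0.691, 0.0, 0.002]
ft_force: [0.2, -0.2, 0.6]
grip_width: 0.0659
grasp_force: 0.0
clock: 3.58
eef_pos: [0.5252, -0.3165, 0.026]
tool_rot: [0.723, 0.691, 0.0, 0.001]
ft_force: [-0.3, -0.3, 0.5]
grip_width: 0.0659
grasp_force: 0.0
```

```bash
python3 -m inch '[0,0,-2,0,0,0,77,0,0,-3,0,0,0,77,0,0,-3,0,0,0,77]'; python3 -m inch '[0,0,0,0,0,0,50,0,0,0,0,0,0,50,0,0,0,0,0,0,50,0,0,0,0,0,0,50,0,0,0,0,0,0,50]'
```

```text
clock: 3.83
eef_pos: [0.5247, -0.3161, 0.0221]
tool_rot: [0.723, 0.691, -0.0, -0.0]
ft_force: [-0.6, -0.5, -0.6]
grip_width: 0.0659
grasp_force: 0.0
clock: 4.25
eef_pos: [0.5252, -0.3164, 0.0229]
tool_rot: [0.723, 0.691, 0.0, 0.0]
ft_force: [-0.9, -0.2, 4.8]
grip_width: 0.0558
grasp_force: 64.1
```

```bash
python3 -m inch '[0,0,10,0,0,0,50,0,0,40,0,0,0,50,0,0,80,0,0,0,50,0,0,110,0,0,0,50,0,30,120,0,0,0.05,50,-5,70,120,0,0,0.1,50,-10,110,120,0,0,0.2,50,-14,150,120,0,0,0.26,50]'; python3 -m inch '[-4,40,0,0,0,0,50,-8,80,0,0,0,0,50,-10,120,0,0,0,0,50,-10,160,0,0,0,0,50,-10,180,0,0,0,0,50,-10,186,0,0,0,0,50,-10,186,0,0,0,0,50,-10,186,0,0,0,0,50]'; python3 - <<'E'
from h import *
for c in("top","scene"): cv2.imwrite(f"pics/{c}2.png",bot.camera(c))
a=cv2.imread("pics/top2.png")[170:270,190:320];b=cv2.imread("pics/scene2.png")[140:280,180:340]
cv2.imwrite("pics/m2.png",np.hstack([cv2.resize(a,(416,320)),cv2.resize(b,(366,320))]))
print(bot.get_obs()["tool_rot"])
E
```

```text
clock: 4.92
eef_pos: [0.5101, -0.165, 0.1427]
tool_rot: [0.626, 0.78, 0.0, -0.0]
ft_force: [1.6, 0.8, -1.2]
grip_width: 0.056
grasp_force: 63.9
clock: 5.58
eef_pos: [0.5008, 0.0194, 0.1424]
tool_rot: [0.627, 0.779, -0.0, 0.0]
ft_force: [0.1, -0.1, -1.3]
grip_width: 0.0555
grasp_force: 63.9
[ 6.27837149e-01  7.78344658e-01 -3.28604903e-04  7.60251023e-06]
```

View pics/m2.png

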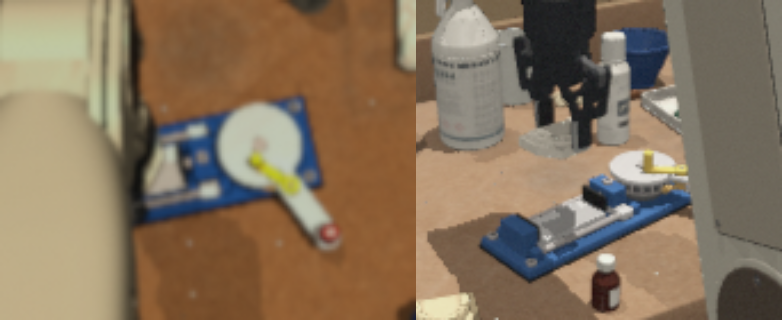

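```bash
python3 - <<'E'
from h import *
for k in range(2):
    bot.camera("scene")
    for n,z in(("white_model_mid",.131),("bed",.024),("jaw_top",.0465)):
        print(n,[(round(r["confidence"],2),np.round(r["uv"]),(px2w("scene",r["uv"],z)[:2]*1000).round(1)) for r in bot.spot_point("scene",n)[:3]])
    for r in bot.silhouettes("scene","white_model_mid")[:2]:
        ys,xs=np.nonzero(r["mask"]);print(r["confidence"],len(xs),xs.min(),xs.max(),ys.min(),ys.max(),xs.mean(),ys.mean())
c=np.radians(12.46);R=np.array([[np.cos(c),-np.sin(c)],[np.sin(c),np.cos(c)]])
P=np.array([w2px("scene",[*(np.array([.501,.0205])+R@[x,y]),z]) for x in(-.0295,.0295) for y in(-.036,.036) for z in(.120,.131)]);print(P.min(0),P.max(0),w2px("scene",[.501,.0205,.131]))
E
```

```text
white_model_mid [(0.68, array([414., 200.]), array([ 286., -348.]))]
bed [(0.94, array([243., 236.]), array([498. ,  25.5]))]
jaw_top [(0.62, array([260., 218.]), array([527.7, -39.8]))]
0.78 235 399 424 194 205 411.7063829787234 199.4723404255319
0.75 298 225 248 192 209 238.0234899328859 201.09395973154363
white_model_mid [(0.66, array([413., 202.]), array([ 278.8, -338.2])), (0.58, array([244., 200.]), array([493.8,  22.1]))]
bed [(0.87, array([244., 240.]), array([479.6,  33.8]))]
jaw_top [(0.77, array([266., 221.]), array([502.7, -45.1]))]
0.64 312 225 248 192 209 237.84935897435898 200.94871794871796
0.6 201 400 424 194 205 412.3731343283582 199.318407960199
[224.58877092 190.38720421] [262.09130143 210.78520116] [243.38366114 198.2353304 ]
```

```bash
python3 -m inch '[0,0,-35,0,0,0,50,0,0,-65,0,0,0,50,0,0,-82,0,0,0,50,0,0,-87,0,0,0,50,0,0,-90,0,0,0,50,0,0,-92,0,0,0,50,0,0,-93,0,0,0,50,0,0,-93,0,0,0,50]'
```

```text
clock: 6.85
eef_pos: [0.502, 0.0198, 0.0505]
tool_rot: [0.627, 0.779, 0.001, 0.001]
ft_force: [-0.0, 0.2, -1.4]
grip_width: 0.0559
grasp_force: 63.9
```

```bash
python3 -m inch '[0,0,-1,0,0,0,50,0,0,-2,0,0,0,50,0,0,-3,0,0,0,50,0,0,-3,0,0,0,50]';python3 -m inch '[0,0,-1,0,0,0,50,0,0,-1,0,0,0,50,0,0,-1,0,0,0,50]'
```

```text
clock: 7.18
eef_pos: [0.5014, 0.0198, 0.0469]
tool_rot: [0.627, 0.779, 0.0, 0.0]
ft_force: [0.5, 0.5, 0.5]
grip_width: 0.056
grasp_force: 64.2
clock: 7.43
eef_pos: [0.5014, 0.0198, 0.0468]
tool_rot: [0.627, 0.779, 0.001, 0.001]
ft_force: [-3.1, -0.1, 8.5]
grip_width: 0.0561
grasp_force: 65.2
```

```bash
python3 -m inch '[0,0,0,0,0,0,100,0,0,0,0,0,0,100,0,0,0,0,0,0,100,0,0,0,0,0,0,100,0,0,20,0,0,0,100,0,0,60,0,0,0,100,0,0,100,0,0,0,100,0,0,130,0,0,0,100]'; python3 -m inch '[-40,-40,0,0,0,0,30,-80,-80,0,0,0,0,0,-110,-110,0,0,0,0,0,-130,-130,0,0,0,0,0,-130,-130,0,0,0,0,0,-130,-130,0,0,0,0,0]'; python3 - <<'E'
from h import *
for c in("top","scene"): cv2.imwrite(f"pics/{c}3.png",bot.camera(c))
a=cv2.imread("pics/top3.png")[185:265,195:315];b=cv2.imread("pics/scene3.png")[160:260,190:330]
cv2.imwrite("pics/m3.png",np.hstack([cv2.resize(a,(420,280)),cv2.resize(b,(378,280))]))
for cam in("top","scene"):
  bot.camera(cam)
  for n,z in(("white_model_mid",.0355),("knob_mid",.072),("lever_nub",.067),("ratchet_axis",.05)):
    print(cam,n,[(round(r["confidence"],2),np.round(r["uv"]),(px2w(cam,r["uv"],z)[:2]*1000).round(1)) for r in bot.spot_point(cam,n)[:3]])
c=np.radians(12.46);R=np.array([[np.cos(c),-np.sin(c)],[np.sin(c),np.cos(c)]]);O=np.array([.5283,-.102])
for q in(-.43,-.5):
  C=np.array([[np.cos(q),np.sin(q)],[-np.sin(q),np.cos(q)]])
  for l in(-.35,.35):
    w=O+R@C@np.array([-.05+.04*np.cos(l),-.04*np.sin(l)]);print(q,l,w*1000,w2px("top",[*w,.067]))
  w=O+R@C@[-.11,0];print("knob",w*1000,w2px("top",[*w,.072]),w2px("scene",[*w,.072]),"hdir",R@C@[-1,0])
E
```

```text
clock: 8.1
eef_pos: [0.5014, 0.0198, 0.178]
tool_rot: [0.627, 0.779, 0.001, 0.001]
ft_force: [1.3, -0.3, 0.1]
grip_width: 0.0853
grasp_force: 0.0
clock: 8.6
eef_pos: [0.3678, -0.1119, 0.1752]
tool_rot: [0.629, 0.777, -0.001, -0.001]
ft_force: [1.2, -0.5, 0.7]
grip_width: 0.0127
grasp_force: 0.0
top white_model_mid [(0.73, array([233., 223.]), array([506.4,  17.1])), (0.57, array([413., 240.]), array([ 455.3, -549.3]))]
top knob_mid []
top lever_nub [(0.42, array([268., 218.]), array([517. , -92.1]))]
top ratchet_axis [(0.76, array([273., 216.]), array([ 525. , -109.7])), (0.65, array([284., 168.]), array([ 680.8, -141.4]))]
scene white_model_mid [(0.67, array([413., 198.]), array([ 426.3, -514.2])), (0.59, array([244., 236.]), array([480.6,  32.9]))]
scene knob_mid []
scene lever_nub [(0.58, array([281., 209.]), array([507.5, -95. ]))]
scene ratchet_axis [(0.69, array([278., 211.]), array([531.2, -96.9]))]
-0.43 -0.35 [510.11656811 -98.5544299 ] [269.78573625 220.23669747]
-0.43 0.35 [ 526.66258893 -120.43442523] [276.97286791 214.94160239]
knob [ 440.56250817 -168.34856839] [292.76000118 242.98686504] [318.07454091 211.77278139] hdir [-0.79761356 -0.6031688 ]
-0.5 -0.35 [509.92010635 -99.8346691 ] [270.20449098 220.30334164]
-0.5 0.35 [ 527.95595514 -120.50380452] [276.99744582 214.52491275]
knob [ 445.41798506 -174.32269076] [294.73406299 241.39067686] [318.85108473 210.51171856] hdir [-0.75347286 -0.65747901]
```

View pics/m3.png

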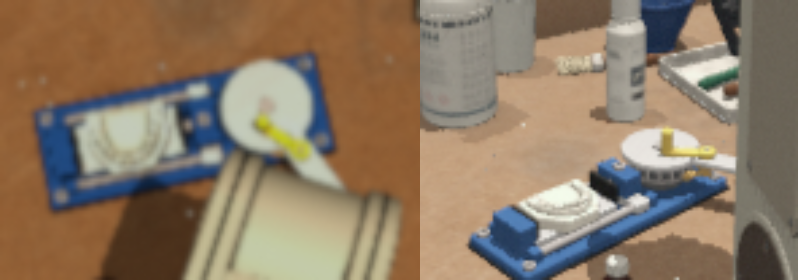

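The top crop shows the model lying flat on the bed and square to the jaws. The lever nub is at about (270,220) and the predicted position agrees with that, so next I push the lever.

```bash
python3 -m inch '[35,9,0,0,0,0.12,0,75,20,0,0,0,0.24,0,110,29,0,0,0,0.36,0,127,33,0,0,0,0.436,0,127,33,-20,0,0,0.436,0,127,33,-50,0,0,0.436,0,127,33,-75,0,0,0.436,0,127,33,-75,0,0,0.436,0]'; python3 -m inch '[0,0,-10,0,0,0,0,0,0,-18,0,0,0,0,0,0,-18,0,0,0,0,0,0,-18,0,0,0,0]'
```

```text
clock: 9.87
eef_pos: [0.4942, -0.0763, 0.0955]
tool_rot: [0.444, 0.896, -0.002, -0.005]
ft_force: [-0.9, 0.3, -0.9]
grip_width: -0.0001
grasp_force: 0.0
clock: 10.2
eef_pos: [0.4983, -0.0774, 0.083]
tool_rot: [0.444, 0.896, 0.0, 0.0]
ft_force: [0.7, -0.3, -0.1]
grip_width: -0.0003
grasp_force: 0.0
```

```bash
python3 -m inch '[3,-4,-3,0,0,0,0,6,-9,-3,0,0,0,0,9,-14,-3,0,0,0,0,12,-18,-3,0,0,0,0,14,-22,-3,0,0,0,0,15,-24,-3,0,0,0,0,15,-24,-3,0,0,0,0]'; python3 -m inch '[2,-2,0,0,0,0,0,3,-5,0,0,0,0,0,4,-7,0,0,0,0,0,4,-7,0,0,0,0,0]'
```

```text
clock: 10.78
eef_pos: [0.5133, -0.1021, 0.0795]
tool_rot: [0.444, 0.896, -0.0, 0.0]
ft_force: [1.2, -0.1, 0.2]
grip_width: -0.0002
grasp_force: 0.0
clock: 11.12
eef_pos: [0.5157, -0.1065, 0.0792]
tool_rot: [0.443, 0.896, 0.002, -0.002]
ft_force: [-2.8, 7.0, 3.5]
grip_width: -0.0001
grasp_force: 3.8
```

```bash
python3 -m inch '[1,-1,0,0,0,0,0,1,-1,0,0,0,0,0,-6,8,0,0,0,0,0,-12,16,0,0,0,0,0,-12,16,30,0,0,0,0,-12,16,70,0,0,0,0,-50,-10,90,0,0,0,0,-80,-45,100,0,0,0,0]'; python3 -m inch '[-30,-30,0,0,0,0,40,-60,-60,0,0,0,0,40,-60,-95,0,0,0,0,40,-60,-110,0,0,0,0,40,-60,-110,0,0,0,0,40]'; python3 - <<'E'
from h import *
for c in("top","scene"): cv2.imwrite(f"pics/{c}4.png",bot.camera(c))
a=cv2.imread("pics/top4.png")[185:265,195:315];b=cv2.imread("pics/scene4.png")[160:260,190:330]
cv2.imwrite("pics/m4.png",np.hstack([cv2.resize(a,(420,280),interpolation=cv2.INTER_CUBIC),cv2.resize(b,(378,280))]))
for cam in("top","scene"):
  bot.camera(cam)
  for n,z in(("knob_mid",.072),("lever_nub",.067)):
    print(cam,n,[(round(r["confidence"],2),np.round(r["uv"]),(px2w(cam,r["uv"],z)[:2]*1000).round(1)) for r in bot.spot_point(cam,n)[:3]])
E
```

```text
clock: 11.78
eef_pos: [0.4476, -0.143, 0.1792]
tool_rot: [0.442, 0.897, 0.0, 0.003]
ft_force: [-0.5, -0.7, -0.1]
grip_width: 0.0
grasp_force: 0.0
clock: 12.2
eef_pos: [0.3855, -0.2567, 0.1765]
tool_rot: [0.446, 0.895, -0.001, 0.001]
ft_force: [0.8, -0.3, -0.5]
grip_width: 0.0344
grasp_force: 0.0
top knob_mid [(0.47, array([290., 239.]), array([ 452. , -161.5]))]
top lever_nub [(0.6, array([280., 216.]), array([ 524.4, -130.3]))]
scene knob_mid []
scene lever_nub [(0.41, array([284., 204.]), array([ 531.9, -117.3]))]
```

View pics/m4.png

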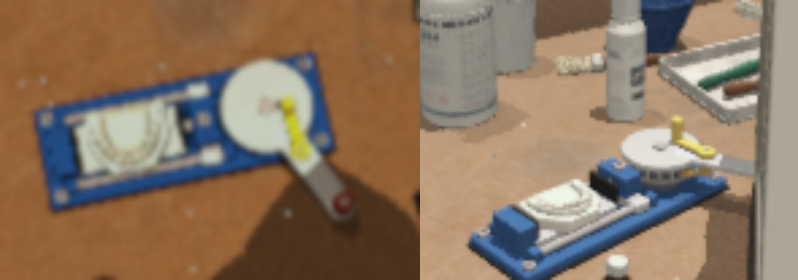

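```bash
python3 -m inch '[20,35,0,0,0,0,50,40,65,0,0,0,0,50,55,88,0,0,0,0,50,55,88,-10,0,0,0,50,55,88,-40,0,0,0,50,55,88,-60,0,0,0,50,55,88,-60,0,0,0,50]'
```

```text
clock: 13.18
eef_pos: [0.4381, -0.1634, 0.1124]
tool_rot: [0.443, 0.897, -0.0, -0.004]
ft_force: [-1.3, -0.4, 0.3]
grip_width: 0.0426
grasp_force: 0.0
```

```bash
python3 -m inch '[2,-4,-15,0,0,0,50,2,-4,-32,0,0,0,50,2,-4,-32,0,0,0,50,2,-4,-32,0,0,0,50]'; python3 -m inch '[0,0,0,0,0,0,0,0,0,0,0,0,0,0,0,0,0,0,0,0,0,0,0,0,0,0,0,0,0,0,0,0,0,0,0]'
```

```text
clock: 13.52
eef_pos: [0.4426, -0.1692, 0.0844]
tool_rot: [0.444, 0.896, -0.0, -0.001]
ft_force: [0.9, -0.9, -0.2]
grip_width: 0.0424
grasp_force: 0.0
clock: 13.93
eef_pos: [0.4435, -0.1701, 0.0857]
tool_rot: [0.444, 0.896, -0.0, 0.001]
ft_force: [-2.1, -1.0, 7.0]
grip_width: 0.0158
grasp_force: 58.7
```

```bash
python3 -m inch '[-9,10,2,0,0,0,0,-15,23,2,0,0,0,0,-19,33,2,0,0,0,0,-22,44,2,0,0,0,0,-24,55,2,0,0,0,0,-25,66,2,0,0,0,0,-25,77,2,0,0,0,0,-23,88,2,0,0,0,0]'
```

```text
clock: 14.6
eef_pos: [0.4231, -0.0825, 0.0861]
tool_rot: [0.444, 0.896, -0.0, 0.004]
ft_force: [9.7, -5.3, -17.0]
grip_width: 0.0159
grasp_force: 59.8
```

```bash
python3 -m inch '[4,10,-2,0,0,0,0,8,21,-2,0,0,0,0,13,31,-2,0,0,0,0,15,35,-2,0,0,0,0,15,35,-2,0,0,0,0]'
```

```text
clock: 15.02
eef_pos: [0.4374, -0.0464, 0.0857]
tool_rot: [0.443, 0.896, 0.001, 0.002]
ft_force: [2.1, -1.3, 5.7]
grip_width: 0.0154
grasp_force: 62.3
```

```bash
python3 -m inch '[-8,-16,1,0,0,0,0,-14,-37,1,0,0,0,0,-16,-59,1,0,0,0,0,-14,-81,1,0,0,0,0,-7,-102,1,0,0,0,0,4,-121,1,0,0,0,0,15,-134,1,0,0,0,0,15,-134,1,0,0,0,0]'; python3 -m inch '[6,-6,0,0,0,0,0,12,-11,0,0,0,0,0,14,-13,0,0,0,0,0,14,-13,0,0,0,0,0]'
```

```text
clock: 15.68
eef_pos: [0.4536, -0.182, 0.0858]
tool_rot: [0.444, 0.896, 0.002, 0.002]
ft_force: [4.6, 2.0, 2.6]
grip_width: 0.0154
grasp_force: 62.0
clock: 16.02
eef_pos: [0.4658, -0.1925, 0.0858]
tool_rot: [0.443, 0.896, 0.002, 0.001]
ft_force: [4.1, 4.0, 1.9]
grip_width: 0.0157
grasp_force: 62.0
```

```bash
python3 -m inch '[-12,10,0,0,0,0,0,-19,18,0,0,0,0,0,-26,26,0,0,0,0,0,-32,35,0,0,0,0,0,-37,45,0,0,0,0,0,-37,45,0,0,0,0,0]'; python3 -m inch '[-4,10,0,0,0,0,0,-7,21,0,0,0,0,0,-7,21,0,0,0,0,0]';  python3 -m inch '[-2,11,0,0,0,0,0,-3,22,0,0,0,0,0,-3,22,0,0,0,0,0]'
```

```text
clock: 16.52
eef_pos: [0.4296, -0.1467, 0.0859]
tool_rot: [0.443, 0.897, 0.003, 0.003]
ft_force: [7.8, 4.0, -5.0]
grip_width: 0.0158
grasp_force: 61.2
clock: 16.77
eef_pos: [0.4233, -0.1263, 0.0859]
tool_rot: [0.443, 0.897, 0.002, 0.003]
ft_force: [8.6, 2.3, -6.3]
grip_width: 0.0154
grasp_force: 61.0
clock: 17.02
eef_pos: [0.421, -0.1049, 0.0859]
tool_rot: [0.443, 0.896, 0.002, 0.004]
ft_force: [9.6, 0.2, -8.4]
grip_width: 0.0156
grasp_force: 60.8
```

```bash
python3 -m inch '[3,11,-1,0,0,0,0,4,22,-1,0,0,0,0,4,22,-1,0,0,0,0]'; python3 -m inch '[3,10,0,0,0,0,0,6,21,0,0,0,0,0,6,21,0,0,0,0,0]'; python3 -m inch '[3,7,0,0,0,0,0,6,13,0,0,0,0,0,6,13,0,0,0,0,0]'
```

```text
clock: 17.27
eef_pos: [0.4231, -0.0832, 0.0857]
tool_rot: [0.443, 0.896, 0.001, 0.002]
ft_force: [1.8, -0.7, 6.1]
grip_width: 0.0157
grasp_force: 62.4
clock: 17.52
eef_pos: [0.4292, -0.0625, 0.0857]
tool_rot: [0.443, 0.896, 0.0, 0.003]
ft_force: [2.9, -0.1, 7.0]
grip_width: 0.0157
grasp_force: 62.4
clock: 17.77
eef_pos: [0.4351, -0.0502, 0.0857]
tool_rot: [0.444, 0.896, -0.0, 0.003]
ft_force: [1.9, -3.4, 6.5]
grip_width: 0.016
grasp_force: 62.4
```

```bash
python3 -m inch '[-8,-17,1,0,0,0,0,-13,-39,1,0,0,0,0,-13,-61,1,0,0,0,0,-10,-82,1,0,0,0,0,-2,-103,1,0,0,0,0,10,-121,1,0,0,0,0,21,-133,1,0,0,0,0,32,-142,1,0,0,0,0]'; python3 -m inch '[0,0,0,0,0,0,0]'; python3 -m inch '[-10,8,0,0,0,0,0,-18,16,0,0,0,0,0,-25,25,0,0,0,0,0,-31,35,0,0,0,0,0,-31,35,0,0,0,0,0]'; python3 -m inch '[-5,10,0,0,0,0,0,-5,10,0,0,0,0,0]'; python3 -m inch '[-4,10,0,0,0,0,0,-4,10,0,0,0,0,0]'
```

```text
clock: 18.43
eef_pos: [0.4653, -0.192, 0.0857]
tool_rot: [0.444, 0.896, 0.001, -0.0]
ft_force: [0.1, 3.2, 5.2]
grip_width: 0.0156
grasp_force: 62.4
clock: 18.52
eef_pos: [0.4671, -0.1932, 0.0857]
tool_rot: [0.444, 0.896, 0.0, 0.002]
ft_force: [0.6, -1.5, 5.1]
grip_width: 0.0158
grasp_force: 62.4
clock: 18.93
eef_pos: [0.4343, -0.1561, 0.0858]
tool_rot: [0.443, 0.896, -0.0, 0.002]
ft_force: [3.5, -1.7, -0.5]
grip_width: 0.0156
grasp_force: 61.6
clock: 19.1
eef_pos: [0.43, -0.1472, 0.0858]
tool_rot: [0.444, 0.896, -0.001, 0.002]
ft_force: [3.9, -5.1, -1.3]
grip_width: 0.0155
grasp_force: 61.4
clock: 19.27
eef_pos: [0.4265, -0.1381, 0.0858]
tool_rot: [0.444, 0.896, -0.002, 0.003]
ft_force: [6.1, -7.1, -4.2]
grip_width: 0.0157
grasp_force: 61.3
```

```bash
python3 -m inch '[-2,9,0,0,0,0,0,-2,9,0,0,0,0,0]'; python3 -m inch '[-2,10,0,0,0,0,0,-2,10,0,0,0,0,0]'; python3 -m inch '[-1,10,0,0,0,0,0,-1,10,0,0,0,0,0]'
```

```text
clock: 19.43
eef_pos: [0.4242, -0.13, 0.0858]
tool_rot: [0.444, 0.896, -0.003, 0.003]
ft_force: [4.2, -10.0, -3.0]
grip_width: 0.0159
grasp_force: 61.4
clock: 19.6
eef_pos: [0.4222, -0.1203, 0.0858]
tool_rot: [0.444, 0.896, -0.003, 0.003]
ft_force: [4.6, -11.2, -4.5]
grip_width: 0.0156
grasp_force: 61.4
clock: 19.77
eef_pos: [0.4212, -0.1091, 0.0858]
tool_rot: [0.444, 0.896, -0.002, 0.003]
ft_force: [5.2, -6.6, -1.6]
grip_width: 0.0155
grasp_force: 61.6
```

```bash
python3 -m inch '[1,8,0,0,0,0,0,1,8,0,0,0,0,0]'; python3 -m inch '[1,6,0,0,0,0,0,1,6,0,0,0,0,0,1,6,0,0,0,0,0]'; python3 -m inch '[2,6,0,0,0,0,0,2,6,0,0,0,0,0,2,6,0,0,0,0,0]'
```

```text
clock: 19.93
eef_pos: [0.4212, -0.1016, 0.0857]
tool_rot: [0.444, 0.896, -0.003, 0.002]
ft_force: [1.3, -8.8, 0.4]
grip_width: 0.0158
grasp_force: 62.0
clock: 20.18
eef_pos: [0.4214, -0.0966, 0.0857]
tool_rot: [0.445, 0.896, -0.004, 0.002]
ft_force: [-1.1, -10.7, 3.6]
grip_width: 0.0153
grasp_force: 62.2
clock: 20.43
eef_pos: [0.422, -0.0914, 0.0857]
tool_rot: [0.445, 0.896, -0.005, 0.001]
ft_force: [-3.9, -14.0, 7.7]
grip_width: 0.0161
grasp_force: 62.7
```

```bash
python3 -m inch '[0,6,-1,0,0,0,0,0,6,-1,0,0,0,0,0,6,-1,0,0,0,0]'; python3 -m inch '[0,6,0,0,0,0,0,0,6,0,0,0,0,0,0,6,0,0,0,0,0]'; python3 - <<'E'
from h import *
for c in("top","scene"): cv2.imwrite(f"pics/{c}5.png",bot.camera(c))
a=cv2.imread("pics/top5.png")[185:265,195:315];b=cv2.imread("pics/scene5.png")[160:260,190:330]
cv2.imwrite("pics/m5.png",np.hstack([cv2.resize(a,(420,280),interpolation=cv2.INTER_CUBIC),cv2.resize(b,(378,280),interpolation=cv2.INTER_CUBIC)]))
E
```

```text
clock: 20.68
eef_pos: [0.4226, -0.0864, 0.0856]
tool_rot: [0.445, 0.895, -0.006, 0.002]
ft_force: [-5.6, -16.9, 12.5]
grip_width: 0.0156
grasp_force: 63.4
clock: 20.93
eef_pos: [0.4234, -0.0814, 0.0856]
tool_rot: [0.445, 0.895, -0.007, 0.003]
ft_force: [-3.5, -18.7, 10.1]
grip_width: 0.0155
grasp_force: 63.0
```

View pics/m5.png

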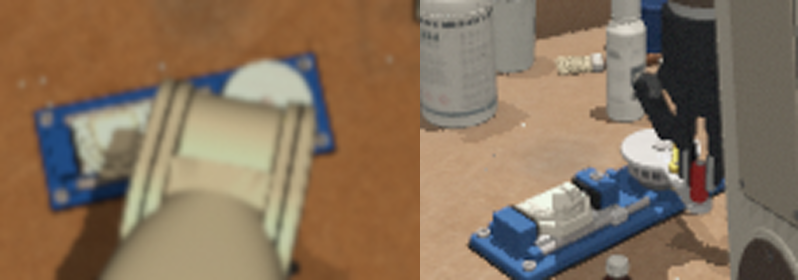

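```bash
python3 -m inch '[1,6,0,0,0,0,0,1,6,0,0,0,0,0,1,6,0,0,0,0,0]'; python3 -m inch '[2,6,0,0,0,0,0,2,6,0,0,0,0,0,2,6,0,0,0,0,0]'; python3 -m inch '[2,6,0,0,0,0,0,2,6,0,0,0,0,0,2,6,0,0,0,0,0]'
```

```text
clock: 21.28
eef_pos: [0.4245, -0.0764, 0.0857]
tool_rot: [0.446, 0.895, -0.008, 0.004]
ft_force: [-3.3, -21.9, 9.3]
grip_width: 0.0156
grasp_force: 63.1
clock: 21.53
eef_pos: [0.4259, -0.0712, 0.0856]
tool_rot: [0.446, 0.895, -0.009, 0.004]
ft_force: [-4.9, -26.0, 10.5]
grip_width: 0.0159
grasp_force: 63.3
clock: 21.78
eef_pos: [0.4276, -0.0661, 0.0856]
tool_rot: [0.446, 0.895, -0.01, 0.004]
ft_force: [-6.4, -28.9, 12.7]
grip_width: 0.016
grasp_force: 63.5
```

```bash
python3 - <<'E'
from h import *
for k in range(2):
  im=bot.camera("scene")
  for n,z in(("knob_mid",.072),("jaw_top",.0465),("white_model_mid",.0355)):
    print(n,[(round(r["confidence"],2),np.round(r["uv"],1),(px2w("scene",r["uv"],z)[:2]*1000).round(1)) for r in bot.spot_point("scene",n)[:2]])
def red(im):
  h=cv2.cvtColor(im,cv2.COLOR_BGR2HSV);m=cv2.inRange(h,(0,150,70),(6,255,255))|cv2.inRange(h,(174,150,70),(180,255,255))
  m[:195]=0;m[245:]=0;m[:,:260]=0;m[:,318:]=0
  ys,xs=np.nonzero(m);return len(xs),xs.mean(),ys.mean(),ys.min(),ys.max(),xs.min(),xs.max()
print(red(im),red(cv2.imread("pics/scene5.png")))
o=bot.get_obs();print(o["eef_pos"]);e=o["eef_pos"]
print(w2px("scene",[e[0],e[1],.072]),w2px("scene",[.4234,-.0814,.072]))
cv2.imwrite("pics/m6.png",cv2.resize(im[170:250,200:330],None,fx=6,fy=6,interpolation=cv2.INTER_CUBIC))
E
```

```text
knob_mid [(0.51, array([287.5, 228.7]), array([404.7, -50.9]))]
jaw_top [(0.48, array([253.6, 223. ]), array([510.3, -11.6]))]
white_model_mid [(0.55, array([240.6, 233.9]), array([493.5,  34.9])), (0.48, array([413. , 200.5]), array([ 415.4, -503.1]))]
knob_mid [(0.55, array([288.5, 225.7]), array([416. , -60.9]))]
jaw_top [(0.65, array([252.8, 224.1]), array([506.1,  -7.1]))]
white_model_mid [(0.92, array([238.1, 232.4]), array([503.4,  37.2])), (0.68, array([415.4, 201.3]), array([ 407.9, -505.4]))]
(66, np.float64(286.2878787878788), np.float64(226.03030303030303), np.int64(219), np.int64(232), np.int64(284), np.int64(289)) (65, np.float64(292.2307692307692), np.float64(225.2923076923077), np.int64(218), np.int64(231), np.int64(290), np.int64(296))
[ 0.42761163 -0.06618412  0.08564805]
[287.87588685 223.16874028] [293.87271969 222.43757979]
```

View pics/m6.png

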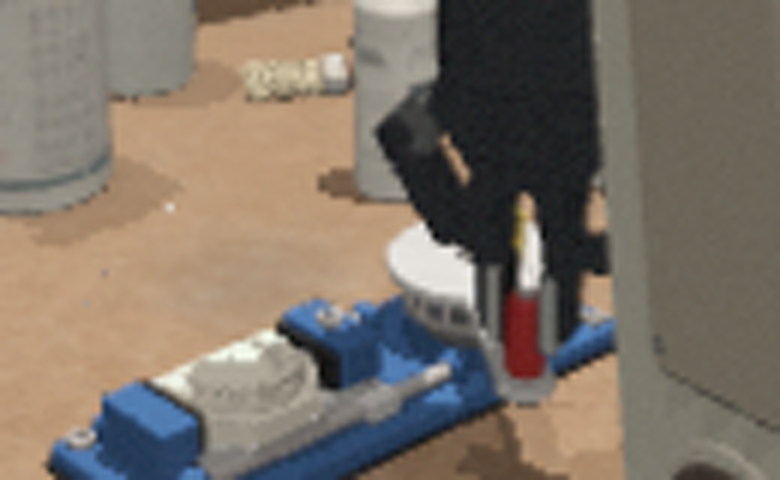

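The picture shows the jaw and pad against the model, with the knob still moving with the gripper. I'll keep tightening until it goes stiff.

```bash
python3 -m inch '[3,6,0,0,0,0,0,3,6,0,0,0,0,0,3,6,0,0,0,0,0]'; python3 -m inch '[3,6,0,0,0,0,0,3,6,0,0,0,0,0,3,6,0,0,0,0,0]'; python3 -m inch '[2,3,0,0,0,0,0,2,3,0,0,0,0,0,2,3,0,0,0,0,0]'
```

```text
clock: 22.43
eef_pos: [0.4297, -0.061, 0.0856]
tool_rot: [0.447, 0.895, -0.012, 0.004]
ft_force: [-8.1, -30.6, 15.7]
grip_width: 0.0157
grasp_force: 63.9
clock: 22.68
eef_pos: [0.4319, -0.0559, 0.0856]
tool_rot: [0.447, 0.895, -0.013, 0.004]
ft_force: [-9.5, -33.6, 18.0]
grip_width: 0.0155
grasp_force: 64.2
clock: 22.93
eef_pos: [0.433, -0.0537, 0.0856]
tool_rot: [0.447, 0.894, -0.014, 0.003]
ft_force: [-11.6, -36.2, 18.8]
grip_width: 0.0154
grasp_force: 64.5
```

```bash
python3 -m inch '[0,0,0,0,0,0,0,0,0,0,0,0,0,0,0,0,0,0,0,0,0,0,0,0,0,0,0,0,0,0,0,0,0,0,0]'; python3 - <<'E'
from h import *
for k in range(3):
  im=bot.camera("scene")
  for n,z in(("jaw_top",.0465),("white_model_mid",.0355),("bed",.024)):
    print(n,[(round(r["confidence"],2),np.round(r["uv"],1)) for r in bot.spot_point("scene",n)[:1]])
E
```

```text
clock: 23.35
eef_pos: [0.433, -0.0537, 0.0856]
tool_rot: [0.447, 0.894, -0.014, 0.003]
ft_force: [-11.8, -36.5, 18.6]
grip_width: 0.0161
grasp_force: 64.5
jaw_top [(0.68, array([256., 225.]))]
white_model_mid [(0.73, array([239.6, 233.1]))]
bed [(0.91, array([243.5, 238.1]))]
jaw_top [(0.75, array([252.2, 223.4]))]
white_model_mid [(0.68, array([238.9, 233.4]))]
bed [(0.71, array([245.2, 236.8]))]
jaw_top [(0.68, array([254.3, 223.8]))]
white_model_mid [(0.56, array([239.5, 235.9]))]
bed [(0.96, array([241.9, 236.4]))]
```

```bash
python3 -m inch '[-2,-5,0,0,0,0,0,-2,-5,0,0,0,0,0,-2,-5,0,0,0,0,0]';python3 -m inch '[-2,-5,0,0,0,0,0,-2,-5,0,0,0,0,0,-2,-5,0,0,0,0,0]'; python3 -m inch '[-5,-12,0,0,0,0,0,-5,-12,0,0,0,0,0,-5,-12,0,0,0,0,0]'
```

```text
clock: 24.2
eef_pos: [0.4311, -0.0577, 0.0855]
tool_rot: [0.447, 0.894, -0.013, 0.003]
ft_force: [-11.6, -31.6, 18.6]
grip_width: 0.0157
grasp_force: 64.3
clock: 24.45
eef_pos: [0.4294, -0.0618, 0.0856]
tool_rot: [0.447, 0.895, -0.012, 0.003]
ft_force: [-11.3, -29.0, 18.4]
grip_width: 0.0157
grasp_force: 64.2
clock: 24.7
eef_pos: [0.4256, -0.0727, 0.0856]
tool_rot: [0.447, 0.895, -0.01, 0.003]
ft_force: [-7.5, -24.8, 14.3]
grip_width: 0.0154
grasp_force: 63.6
```

```bash
python3 -m inch '[-3,-12,0,0,0,0,0,-5,-24,0,0,0,0,0,-5,-24,0,0,0,0,0]';python3 -m inch '[0,-12,0,0,0,0,0,2,-24,0,0,0,0,0,2,-24,0,0,0,0,0]'; python3 -m inch '[5,-20,0,0,0,0,0,10,-35,0,0,0,0,0,10,-35,0,0,0,0,0]'
```

```text
clock: 24.95
eef_pos: [0.4216, -0.0938, 0.0856]
tool_rot: [0.446, 0.895, -0.005, 0.002]
ft_force: [-4.3, -14.1, 13.4]
grip_width: 0.0158
grasp_force: 63.2
clock: 25.2
eef_pos: [0.4219, -0.1149, 0.0854]
tool_rot: [0.445, 0.895, -0.003, -0.001]
ft_force: [-9.1, -5.0, 19.1]
grip_width: 0.0155
grasp_force: 64.1
clock: 25.45
eef_pos: [0.4319, -0.1506, 0.0855]
tool_rot: [0.445, 0.895, -0.004, -0.001]
ft_force: [-10.5, -5.9, 19.8]
grip_width: 0.0158
grasp_force: 64.2
```

```bash
python3 -m inch '[9,-17,2,0,0,0,0,21,-32,2,0,0,0,0,33,-42,2,0,0,0,0,33,-42,2,0,0,0,0]'; python3 -m inch '[-10,8,0,0,0,0,0,-18,16,0,0,0,0,0,-25,25,0,0,0,0,0,-25,25,0,0,0,0,0]'; python3 -m inch '[-6,10,0,0,0,0,0,-11,20,0,0,0,0,0,-11,20,0,0,0,0,0]'; python3 -m inch '[-4,10,0,0,0,0,0,-7,21,0,0,0,0,0,-7,21,0,0,0,0,0]'
```

```text
clock: 25.78
eef_pos: [0.4663, -0.1924, 0.0857]
tool_rot: [0.445, 0.896, -0.003, -0.001]
ft_force: [-4.1, -7.6, 4.2]
grip_width: 0.0157
grasp_force: 62.4
clock: 26.12
eef_pos: [0.4393, -0.164, 0.0857]
tool_rot: [0.444, 0.896, -0.002, -0.002]
ft_force: [-5.7, -2.9, 1.8]
grip_width: 0.0159
grasp_force: 62.1
clock: 26.37
eef_pos: [0.4289, -0.1439, 0.0857]
tool_rot: [0.444, 0.896, -0.001, -0.002]
ft_force: [-5.4, -2.4, 2.5]
grip_width: 0.0155
grasp_force: 62.1
clock: 26.62
eef_pos: [0.4229, -0.1228, 0.0857]
tool_rot: [0.443, 0.896, -0.001, -0.002]
ft_force: [-5.0, -1.6, 2.7]
grip_width: 0.0157
grasp_force: 62.0
```

```bash
python3 -m inch '[-2,11,0,0,0,0,0,-2,21,0,0,0,0,0,-2,21,0,0,0,0,0]'; python3 -m inch '[1,11,0,0,0,0,0,2,21,0,0,0,0,0,2,21,0,0,0,0,0]'; python3 -m inch '[2,8,0,0,0,0,0,5,15,0,0,0,0,0,5,15,0,0,0,0,0]'
```

```text
clock: 26.87
eef_pos: [0.4213, -0.1033, 0.0857]
tool_rot: [0.444, 0.896, -0.002, -0.001]
ft_force: [-5.3, -6.7, 1.5]
grip_width: 0.0159
grasp_force: 62.1
clock: 27.12
eef_pos: [0.4229, -0.0851, 0.0857]
tool_rot: [0.444, 0.896, -0.006, 0.0]
ft_force: [-4.9, -15.4, 2.7]
grip_width: 0.0154
grasp_force: 62.3
clock: 27.37
eef_pos: [0.4259, -0.0724, 0.0857]
tool_rot: [0.445, 0.895, -0.009, -0.001]
ft_force: [-11.4, -22.6, 7.5]
grip_width: 0.0155
grasp_force: 63.1
```

The handle again goes stiff at q≈0.2, and its resistance rises to 20 N or more. I'll back off to zero force, let go and check.

```bash
python3 -m inch '[-3,-12,0,0,0,0,0,-4,-25,0,0,0,0,0,-4,-42,0,0,0,0,0,-4,-42,0,0,0,0,0]'; python3 -m inch '[0,0,0,0,0,0,50,0,0,0,0,0,0,50,0,0,0,0,0,0,50,0,0,0,0,0,0,50,0,0,25,0,0,0,50,0,0,60,0,0,0,50,0,0,100,0,0,0,50,0,0,100,0,0,0,50]'; python3 -m inch '[-40,-40,0,0,0,0,50,-45,-80,0,0,0,0,50,-45,-120,0,0,0,0,50,-45,-150,0,0,0,0,50,-45,-150,0,0,0,0,50]'; python3 - <<'E'
from h import *
for c in("top","scene"): cv2.imwrite(f"pics/{c}7.png",bot.camera(c))
a=cv2.imread("pics/top7.png")[185:265,195:315];b=cv2.imread("pics/scene7.png")[180:260,200:310]
cv2.imwrite("pics/m7.png",np.hstack([cv2.resize(a,(420,280),interpolation=cv2.INTER_CUBIC),cv2.resize(b,(378,280),interpolation=cv2.INTER_CUBIC)]))
E
```

```text
clock: 27.7
eef_pos: [0.4218, -0.1114, 0.0856]
tool_rot: [0.445, 0.895, -0.003, -0.003]
ft_force: [-10.6, -6.4, 9.2]
grip_width: 0.0157
grasp_force: 63.0
clock: 28.37
eef_pos: [0.4308, -0.1091, 0.1932]
tool_rot: [0.443, 0.896, 0.002, 0.007]
ft_force: [1.7, -0.7, -0.2]
grip_width: 0.0422
grasp_force: 0.0
clock: 28.78
eef_pos: [0.3818, -0.2644, 0.1866]
tool_rot: [0.446, 0.895, -0.001, 0.002]
ft_force: [0.9, -0.5, 0.3]
grip_width: 0.0427
grasp_force: 0.0
```

View pics/m7.png

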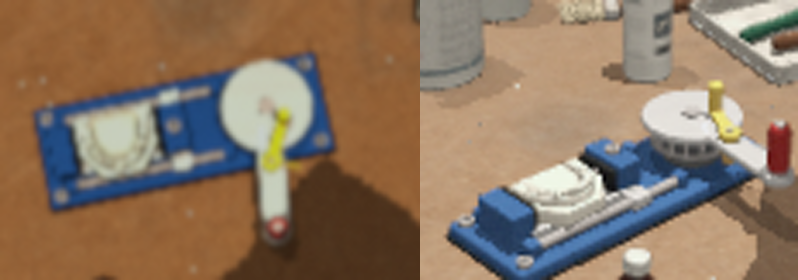

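```bash
python3 -c "
from workcell import bot
print(bot.job_done())"
```

```text
the job is handed in; nothing more can be done
None
```

I handed the job in at about 29 s: the white model lies flat on the bed, gripped after roughly 25 mm of jaw travel. The lever is on its tightening side, the handle is stiff (over 20 N at the knob), and the arm is clear. I didn't check the other items one by one afterwards, and no verdict came back.

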